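Unpile the service parts onto their places

TASK

Take the two piles of service parts apart and set every part on its own plywood place, the one whose dark shadow has its shape and size: the seal carton, the small red carton, the connector half and the hex key set each centred and square between the end stops of its plate, the roll of tape centred on the round disc. Keep every part upright all the time: nothing may topple.

Things in the scene. Friction and masses are not known exactly. Their poses are not given: they have to be found in the camera images.
- seal_carton: closed cardboard carton, 60 mm (x) by 91 mm (y), 45 mm tall, flat top; bottom of the tall pile, standing on the bench. Origin at the centre of its underside, z up.
- red_box: small closed red carton, 45 mm (x) by 60 mm (y), 50 mm tall, flat top; middle of the tall pile, standing on the carton, roughly parallel to it. Origin at the centre of its underside, z up.
- connector_half: connector half: black base 34 mm (x) by 50 mm (y) and 22 mm tall, on it a grey block 24 by 36 mm up to 36 mm, with two pins up to 46 mm; top of the tall pile, standing on the red carton, roughly parallel to it. Origin at the centre of its underside, z up.
- tape_black: roll of black tape lying flat, about 50 mm across, 19 mm tall, solid to the touch (the hole cannot be gripped in); bottom of the low pile, on the bench. Origin at the centre of its underside, z up.
- hex_keys: folding hex key set with a dark red body, 26 mm (x) by 70 mm (y); body 16 mm tall, keys up to 19 mm; lies across the roll of tape, on top of the low pile. Origin at the centre of its underside, z up.
- place_carton: fixed plywood plate, place for the seal carton: 84 mm (x) by 119 mm (y), 6 mm thick; aluminium end stop across each y end (6 mm wide, top 12 mm above the bench, 107 mm clear between them), x sides open; a flat dark shadow in the middle shows its part's footprint. Origin at the centre of the underside, on the bench, z up; a part set on it has its origin 6 mm above.
- place_box: fixed plywood plate, place for the small red carton: 70 mm (x) by 88 mm (y), 6 mm thick; aluminium end stop across each y end (6 mm wide, top 12 mm above the bench, 76 mm clear between them), x sides open; a flat dark shadow in the middle shows its part's footprint. Origin at the centre of the underside, on the bench, z up; a part set on it has its origin 6 mm above.
- place_connector: fixed plywood plate, place for the connector half: 46 mm (x) by 78 mm (y), 6 mm thick; aluminium end stop across each y end (6 mm wide, top 12 mm above the bench, 66 mm clear between them), x sides open; a flat dark shadow in the middle shows its part's footprint. Origin at the centre of the underside, on the bench, z up; a part set on it has its origin 6 mm above.
- place_keys: fixed plywood plate, place for the hex key set: 34 mm (x) by 98 mm (y), 6 mm thick; aluminium end stop across each y end (6 mm wide, top 12 mm above the bench, 86 mm clear between them), x sides open; a flat dark shadow in the middle shows its part's footprint. Origin at the centre of the underside, on the bench, z up; a part set on it has its origin 6 mm above.
- place_tape: fixed round plywood disc, the place for the roll of tape: 68 mm across, 6 mm thick, no stops, with a flat round dark shadow 50 mm across in the middle. Origin at the centre of its underside, on the bench; z up. A thing set on it has its origin 6 mm above this one.
There are look-alikes about, which are no part of the job. What is shaped like the seal_carton but green or pink is not meant.

How it is judged:
By the outcome, as a careful person would: the job done as asked, in the order asked, and still so for the second after the job is handed in, with the robot touching nothing.
It also fails if it takes over 128 s, if anything falls off the work surface, if the arm or the gripper's body presses on something with over 40 N, if the wrist force passes 120 N, or if a joint passes its speed limit or range.

ROBOT

A 6-joint arm with a two-finger parallel gripper is mounted at the origin on the work surface; the furniture and walls round the work are solid. World frame = base frame: x ahead of the robot, y to its left, z up, the work surface at z = 0. Lengths are in m, angles in rad, forces in N, time in s.
With the tool pointing down it reaches from about 0.25 to 0.775 m from the base axis. Payload 4 kg.
Tool frame: the origin (TCP) lies on the centre line of the jaws, within the pads' length; the fingertips stand env.tcp_to_tips ahead of it and the grasp point (between the pads) lies 3 mm ahead of it (env.tcp_to_tips is the distance from the TCP to the fingertips, in m); z points along the fingers, y is the line along which they close (so a half turn about z gives the same grasp; the last joint's range is limited). The gripper opens to 94 mm and grips with 3 to 60 N. Pads are 16 mm wide; open, the fingers measure 119 mm over their backs; the gripper's body (75 mm by 177 mm) begins 78 mm behind the grasp point.
Start: joints at [1.105, 0.087, 1.371, -0, 1.684, -0.103], TCP at [0.195, 0.514, 0.228] pointing down, gripper open.
Joint ranges: [-3.1, 3.1], [-0.76, 2.03], [0.27, 2.55], [-1.08, 4.22], [0.17, 2.65], [-2.57, 2.57]. Speed limits (rad/s): [2.79, 2.79, 3.14, 3.14, 3.14, 3.14].

INTERFACE

Orientations are given as a 3x3 rotation matrix whose columns are the frame's x, y, z axes.
In Python, from rig import env gives the robot as it stands.
- The arm moves only by the tool step_arm, never from a script. Its argument "plan" is a list of rows, each a list of 6 numbers: the shift along the tool's x, y, z in cm, then the turn, a rotation vector about the tool's x, y, z in degrees. In form: [[x, y, z, rx, ry, rz], ...]. A call has 1 to 10 rows; each row is the pose to reach, as a shift and turn from the pose commanded when the call began, along the tool's axes at that moment; what a row does not reach only later rows make up. A row lasts 1/10 s, in which the tool goes at most 50 mm and 8.59 degrees, less where a joint would pass 70% of its speed; a pose out of reach is approached as far as the arm can. A call with a gripper value outside its range is refused whole. "claw" is the finger opening in cm, from 0 to 9.4, set as the call begins (left out, the last holds). The fingers move at their own pace and stop on an object; "grip_force" is the grip in N (left out, the last holds). Time passes only in rows, so rows that repeat a pose let the fingers close. It gives the time, the measured TCP pose, the force, the opening and the grip force at its end, in the units of the state.
- env.sense(): the state, without advancing time (a new reading comes with each control period).
- env.camera(name): name is "scene" or "top" or "wrist"; returns (picture, depth): 400x640x3 uint8, blue, green, red; 400x640 float32, m along the optical axis (not along the pixel's ray), 0 where there is no reading.
- env.get_calibration(name): a dict with "mtx" (3x3 intrinsics, pixels), "position" and "rotation" of the camera in the world. Camera axes: x right, y up, looking along -z (the intrinsics and any distortion apply to the point x, -y, -z); pixel columns grow to the right and rows downward; lengths in m; the calibration is good to about 2 mm. A picture is of the moment at which its call begins: read the wrist's pose just before it. get_calibration takes no time and is no camera call; for the wrist camera it gives the pose at the moment of the call.
- env.finish_job(): hands the job in; it is judged then, once.
The state is a dict: "clock": time; "joint_positions": joint angles; "joint_velocities": joint speeds; "effort": joint torques, N m; "ee_pos": TCP position; "orientation": TCP orientation; "contact_force": force on the tool from outside, world axes, zero at the start; "ft_torque": the same for the moment, N m; "opening": finger opening in m; "finger_force": force on a finger pad.
Only numpy, scipy, OpenCV 4.12 (cv2) and the standard library are available. Lean on these libraries where they do the work, as an engineer would, in place of code of your own. Each camera call takes 0.05 s, during which the arm holds its last target. There are 200 camera calls.

## Working session

There is one attempt and no reset: what is moved stays moved. The work goes in short steps, Python scripts to look and compute and a tool call to move; the robot and the scene stay as the last step left them, time stands still between calls to the robot, and variables do not carry over. Pictures are saved under pics/ and viewed, at most 14 in all, crops included, and the job is handed in when it is done.

Besides the shell and the picture viewer there is one more tool, called after "Request:" by a JSON object that holds its "api" and its "payload". step_arm: Moves the arm, as the interface text tells. Its arguments: {"type":"object","properties":{"plan":{"type":"array","items":{"type":"array","items":{"type":"number"}}},"claw":{"type":"number"},"grip_force":{"type":"number"}},"required":["plan"]}

```bash
ls; mkdir -p pics
python3 - <<'E'
from rig import env
import cv2,numpy as np
print(env.tcp_to_tips, env.sense())
for n in("top","scene"):
    im,d=env.camera(n); cv2.imwrite(f"pics/{n}0.png",im); np.save(f"pics/{n}0.npy",d); c=env.get_calibration(n); print(n,c)
E
```

```text
pics
0.022 {'clock': 0.0, 'joint_positions': array([ 1.10484297e+00,  8.79232844e-02,  1.37224120e+00, -2.93757254e-05,
        1.68359121e+00, -1.03104136e-01]), 'joint_velocities': array([-1.31586148e-04, -1.11365176e-03, -1.64320759e-03,  1.22117656e-03,
        8.78122148e-04,  7.19953120e-05]), 'effort': array([ 7.96164977e-05, -3.40200984e+01, -3.02418351e+01,  7.16751069e-02,
        3.35210713e-02, -1.74477718e-04]), 'ee_pos': array([0.19500629, 0.51373419, 0.22632808]), 'orientation': array([[-9.34888066e-01,  3.54941418e-01, -9.45721555e-04],
       [ 3.54942625e-01,  9.34886061e-01, -1.94555944e-03],
       [ 1.93582272e-04, -2.15455720e-03, -9.99997660e-01]]), 'contact_force': array([-0.00271728,  0.20607661, -0.22236315]), 'ft_torque': array([ 0.03274798, -0.03090576,  0.0252055 ]), 'finger_force': 0.0, 'opening': 0.09436592184294758}
top {'mtx': array([[403.48338317,   0.        , 315.42223349],
       [  0.        , 403.48338317, 199.72841366],
       [  0.        ,   0.        ,   1.        ]]), 'position': array([0.3523111 , 0.02222257, 1.35585147]), 'rotation': array([[-0.01501129,  0.99884349, -0.04567653],
       [-0.99983144, -0.01451182,  0.01124683],
       [ 0.01057098,  0.04583766,  0.99889297]])}
scene {'mtx': array([[509.43344574,   0.        , 318.24817889],
       [  0.        , 509.43344574, 207.13397149],
       [  0.        ,   0.        ,   1.        ]]), 'position': array([-0.44392664, -0.93129731,  0.63471368]), 'rotation': array([[ 0.71881976,  0.27430048, -0.63879371],
       [-0.69509195,  0.26764455, -0.66724327],
       [-0.01205549,  0.92364801,  0.38305224]])}
```

View pics/top0.png

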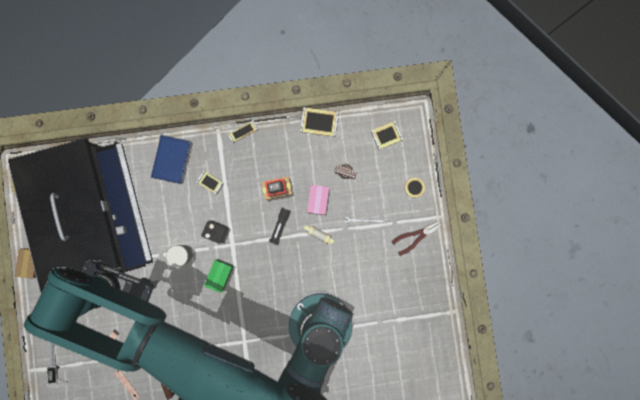

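View pics/scene0.png

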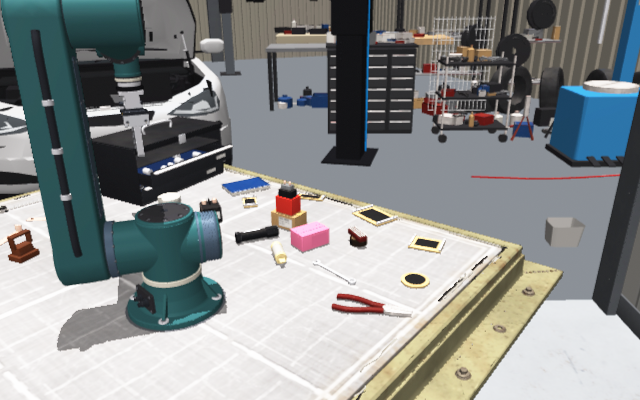

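The tall pile is at about (277,188) in the top view and the low pile at (345,171). The plates are at (320,122), (386,135), (243,130) and (209,182), and the disc at (415,187). The pink (318,200) and green (218,275) boxes are look-alikes.

```bash
cat > h.py <<'E'
from rig import env
import cv2,numpy as np
def cloud(d,c):
    v,u=np.mgrid[:d.shape[0],:d.shape[1]]; K=c["mtx"]
    p=np.stack([(u-K[0,2])/K[0,0]*d,-(v-K[1,2])/K[1,1]*d,-d],-1)
    return p@np.array(c["rotation"]).T+np.array(c["position"])
def ray(uv,c,z):   # pixels -> world on plane z
    K=c["mtx"]; uv=np.atleast_2d(uv).astype(float)
    p=np.c_[(uv[:,0]-K[0,2])/K[0,0],-(uv[:,1]-K[1,2])/K[1,1],-np.ones(len(uv))]@np.array(c["rotation"]).T
    C=np.array(c["position"]); return (C+p*((z-C[2])/p[:,2])[:,None])[:,:2]
def proj(P,c):
    q=(np.atleast_2d(P)-c["position"])@np.array(c["rotation"]); K=c["mtx"]
    return np.c_[K[0,2]+K[0,0]*q[:,0]/-q[:,2],K[1,2]-K[1,1]*q[:,1]/-q[:,2]]
def rect(xy):  # centre, (long side dir deg from world x), long, short
    (cx,cy),(w,h),a=cv2.minAreaRect((np.asarray(xy)*1000).astype(np.float32))
    if w<h: w,h,a=h,w,a+90
    return np.round([cx,cy,w,h,(a+90)%180-90],1)
def move(x,y,z,yaw):
    """tool-frame cm/deg shift to TCP (m) with tool y axis (closing line) at yaw deg, tool down"""
    s=env.sense(); R=s["orientation"]; d=R.T@(np.array([x,y,z])-s["ee_pos"])*100
    cur=np.degrees(np.arctan2(R[1,1],R[0,1])); t=(yaw-cur+90)%180-90
    print("shift cm",d.round(2),"rz",round(-t,2),"or",round(-t+(180 if t>0 else -180),2),"j6",s["joint_positions"][5].round(2),"clk",round(s["clock"],2))
E
python3 - <<'E'
from h import *
im=cv2.imread("pics/top0.png"); d=np.load("pics/top0.npy"); c=env.get_calibration("top"); P=cloud(d,c)
for n,uv in dict(tall=(277,188),low=(345,171),carton=(320,122),box=(386,135),tape=(415,187),keys=(243,130),conn=(209,182),pink=(318,200),green=(218,275)).items():
    u,v=uv; w=P[v-16:v+17,u-20:u+21].reshape(-1,3); print(n,P[v,u].round(3),"maxz",w[:,2].max().round(3))
hsv=cv2.cvtColor(im,cv2.COLOR_BGR2HSV)
cv2.imwrite("pics/top0c.png",cv2.resize(im[100:215,190:440],None,fx=3.2,fy=3.2,interpolation=cv2.INTER_CUBIC))
print(env.get_calibration("wrist")); print(env.sense()["ee_pos"])
E
```

```text
tall [0.446 0.125 0.133] maxz 1.356
low [ 0.506 -0.091  0.036] maxz 1.356
carton [ 0.677 -0.012  0.005] maxz 1.356
box [ 0.629 -0.235  0.007] maxz 1.356
tape [ 0.452 -0.327  0.01 ] maxz 1.356
keys [0.654 0.248 0.002] maxz 1.356
conn [0.479 0.362 0.005] maxz 1.356
pink [ 0.411 -0.001  0.044] maxz 1.356
green [0.174 0.325 0.044] maxz 1.356
{'mtx': array([[307.98280436,   0.        , 318.26423177],
       [  0.        , 307.98280436, 199.36625671],
       [  0.        ,   0.        ,   1.        ]]), 'position': array([0.13294873, 0.53727917, 0.38413846]), 'rotation': array([[ 3.55161432e-01, -9.09537302e-01, -2.15875551e-01],
       [ 9.34804621e-01,  3.45357859e-01,  8.28750267e-02],
       [-8.23609952e-04, -2.31235476e-01,  9.72897464e-01]])}
[0.19499954 0.51379274 0.22642865]
```

View pics/top0c.png

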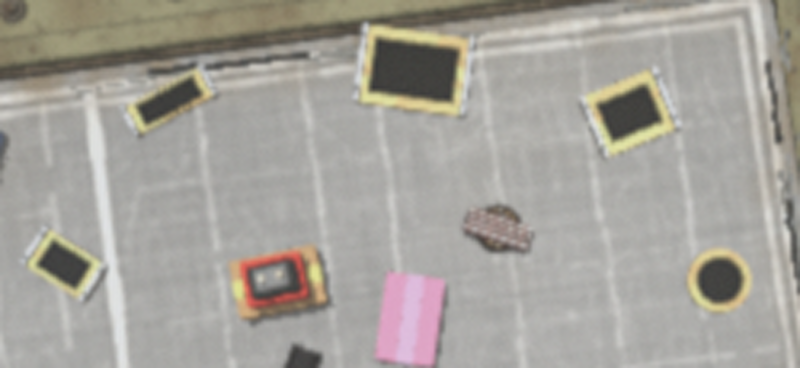

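Each plate's shadow size matches its part. The real carton is the brown one under the red box, not the pink one at (318,200). I'll look from close by with the wrist camera.

Request:
{"api": "step_arm", "payload": {"plan": [[-35,-20.3,-5.4,0,0,-20.8],[-35,-20.3,-5.4,0,0,-20.8],[-35,-20.3,-5.4,0,0,-20.8],[-35,-20.3,-5.4,0,0,-20.8],[-35,-20.3,-5.4,0,0,-20.8],[-35,-20.3,-5.4,0,0,-20.8],[-35,-20.3,-5.4,0,0,-20.8],[-35,-20.3,-5.4,0,0,-20.8],[-35,-20.3,-5.4,0,0,-20.8],[-35,-20.3,-5.4,0,0,-20.8]], "claw": 9.4}}

```text
clock: 1.1
ee_pos: [0.4516, 0.1982, 0.281]
orientation: [[-1.0, 0.004, -0.001], [0.004, 1.0, -0.0], [0.001, -0.0, -1.0]]
contact_force: [-0.4, 1.0, -0.5]
opening: 0.0939
finger_force: 0.0
```

Run:
```python
from h import *
import pickle
print({k:env.sense()[k] for k in("clock","ee_pos","joint_velocities")})
c=env.get_calibration("wrist"); im,d=env.camera("wrist"); cv2.imwrite("pics/wA.png",im); pickle.dump((im,d,c),open("pics/wA.pkl","wb"))
```

```text
{'clock': 1.1, 'ee_pos': array([0.45158081, 0.19824103, 0.28103427]), 'joint_velocities': array([ 0.06123354, -0.0123891 ,  0.02333744,  0.02887618,  0.00781938,
        0.0238638 ])}
```

View pics/wA.png

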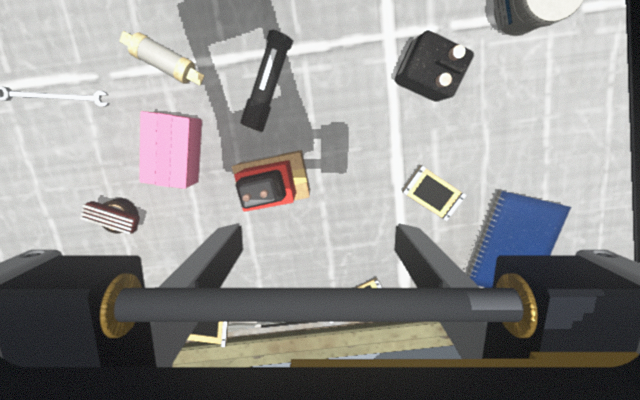

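The wrist view shows the tall pile at (270,180), the low pile at (115,215) and the connector plate at (435,192). The gripper hides everything ahead of it, so I'll measure the far plates from other poses.

```bash
cat >> h.py <<'E'
import pickle
PL=dict(carton=(.677,-.012),box=(.629,-.235),tape=(.452,-.327),keys=(.654,.248),conn=(.479,.362))
def shot(name):
    c=env.get_calibration("wrist"); im,d=env.camera("wrist"); cv2.imwrite(f"pics/{name}.png",im); pickle.dump((im,d,c),open(f"pics/{name}.pkl","wb")); return im,d,c
def shadow(im,c,xy,r=.05,ang=True):
    u,v=proj([*xy,.006],c)[0]; rp=np.linalg.norm(proj([xy[0],xy[1]+r,.006],c)[0]-(u,v))
    if not(0<u<640 and 0<v<400): return None
    dark=(im.max(2)<70).astype(np.uint8); n,lab,st,ce=cv2.connectedComponentsWithStats(dark)
    k=[i for i in range(1,n) if np.hypot(*(ce[i]-(u,v)))<rp and st[i,4]>30]
    if not k: return None
    k=max(k,key=lambda i:st[i,4]); cs,_=cv2.findContours((lab==k).astype(np.uint8),cv2.RETR_EXTERNAL,cv2.CHAIN_APPROX_NONE)
    return rect(ray(max(cs,key=len)[:,0],c,.006))
def band(P,xy,r,z0,z1):
    m=(np.hypot(P[...,0]-xy[0],P[...,1]-xy[1])<r)&(P[...,2]>z0)&(P[...,2]<z1); q=P[m]
    return (len(q),q[:,2].mean().round(4),rect(q[:,:2])) if len(q)>5 else None
E
python3 - <<'E'
from h import *
im=cv2.imread("pics/top0.png"); c=env.get_calibration("top"); d=np.load("pics/top0.npy")
T=cloud(d,c); i2,d2,c2=pickle.load(open("pics/wA.pkl","rb")); P=cloud(d2,c2)
for n,xy in PL.items(): print(n,shadow(im,c,xy),shadow(i2,c2,xy))
for Q in(T,P):
    for n,(xy,r,a,b) in dict(cart=((.446,.125),.07,.035,.049),red=((.446,.125),.06,.085,.099),con=((.446,.125),.05,.107,.12),conb=((.446,.125),.05,.122,.135),tape=((.506,-.091),.05,.012,.024),key=((.506,-.091),.05,.029,.045)).items(): print(n,band(Q,xy,r,a,b))
E
```

```text
carton [678.4  -8.3  81.3  49.3  81.1] [696.2  15.6  40.1  29.   81.9]
box [ 629.7 -235.8   50.1   33.9  -68. ] None
tape [ 452.  -326.8   37.2   33.7   89.2] None
keys [649.1 249.9  58.7  16.7 -63.8] None
conn [477.9 360.5  39.2  23.1  56.1] None
cart (205, np.float64(0.0436), array([454.6, 134.2,  90.5,  60.4, -78.8]))
red (108, np.float64(0.0932), array([453. , 134. ,  60.1,  44.6, -79.4]))
con (75, np.float64(0.1148), array([451.8, 132.8,  48.6,  32.5, -78.2]))
conb (77, np.float64(0.1295), array([451. , 135. ,  38. ,  23.3, -75.8]))
tape (47, np.float64(0.0175), array([509.1, -93. ,  49.5,  48.5,  30.4]))
key (158, np.float64(0.0354), array([506.7, -92.8,  68.9,  25.3,  69.8]))
cart (941, np.float64(0.0452), array([454.2, 136.4,  90.8,  60. , -79.8]))
red (673, np.float64(0.0948), array([453.5, 136.2,  60.1,  45.3, -79.5]))
con (578, np.float64(0.1159), array([452.2, 135.1,  48.6,  32.4, -77.6]))
conb (668, np.float64(0.1302), array([451.9, 135.1,  34.6,  23. , -77. ]))
tape (290, np.float64(0.0183), array([506.4, -84.4,  59.3,  52.4, -81.6]))
key (1003, np.float64(0.0355), array([506.1, -89. ,  69.9,  25.6,  69.4]))
```

Request:
{"api": "step_arm", "payload": {"plan": [[-10,-5,0,0,0,90],[-10,-5,0,0,0,90],[-10,-5,0,0,0,90],[-10,-5,0,0,0,90],[-10,-5,0,0,0,90],[-10,-5,0,0,0,90],[-10,-5,0,0,0,90],[-10,-5,0,0,0,90],[-10,-5,0,0,0,90],[-10,-5,0,0,0,90]]}}

```text
clock: 2.15
ee_pos: [0.5492, 0.1524, 0.281]
orientation: [[-0.068, 0.998, -0.001], [0.998, 0.068, 0.001], [0.001, -0.001, -1.0]]
contact_force: [-0.0, 0.6, -0.2]
opening: 0.0938
finger_force: 0.0
```

```bash
cat >> h.py <<'E'
def plates(name,show=None):
    im,d,c=shot(name) if show is None else show; P=cloud(d,c); s=env.sense(); print("ee",s["ee_pos"].round(4),"clk",round(s["clock"],2))
    for n,xy in PL.items(): print(n,"dark",shadow(im,c,xy),"plate",band(P,xy,.08,.0035,.009),"stops",band(P,xy,.08,.0095,.015))
    for n,(xy,r,a,b) in dict(cart=((.454,.136),.07,.035,.049),red=((.454,.136),.06,.085,.099),con=((.452,.135),.05,.107,.12),tape=((.506,-.089),.05,.012,.024),key=((.506,-.089),.05,.029,.045)).items(): print(n,band(P,xy,r,a,b))
E
python3 -c "
from h import *
plates('wB')"
```

```text
ee [0.5493 0.1523 0.281 ] clk 2.2
carton dark None plate (1324, np.float64(0.0063), array([671.4,  21.5,  75.7,  74.9,   3.7])) stops (68, np.float64(0.0121), array([684.8,  -4. , 142.1,  19.3, -64.7]))
box dark None plate None stops None
tape dark None plate None stops None
keys dark [683.3 247.9  49.5   3.8 -83.6] plate (1981, np.float64(0.0063), array([661.5, 243.7, 143.6,  62.2, -71.2])) stops (253, np.float64(0.0123), array([650.3, 251.2,  98.2,  34. , -62.9]))
conn dark [477.3 360.8  41.6  30.4  57. ] plate (1309, np.float64(0.0068), array([475.7, 356.8,  64.5,  46.5,  57.2])) stops (199, np.float64(0.0126), array([461.8, 341.9,  43.6,  40.9, -11.4]))
cart (1187, np.float64(0.045), array([455.2, 135.9,  91.3,  60.5, -78.9]))
red (714, np.float64(0.0945), array([454.1, 135.8,  60.1,  45. , -79.6]))
con (584, np.float64(0.1156), array([453.4, 135. ,  48.2,  31.6, -77.3]))
tape (183, np.float64(0.018), array([509.1, -97.3,  50. ,  36.7,   2.1]))
key (585, np.float64(0.0359), array([506.7, -92.3,  66.5,  26.2,  70.3]))
```

Request:
{"api": "step_arm", "payload": {"plan": [[-50,0,0,0,0,0],[-50,0,0,0,0,0],[-50,0,0,0,0,0],[-50,0,0,0,0,0],[-50,0,0,0,0,0],[-50,0,0,0,0,0],[-50,0,0,0,0,0],[-50,0,0,0,0,0],[-50,0,0,0,0,0],[-50,0,0,0,0,0]]}}

```text
clock: 3.2
ee_pos: [0.5864, -0.3485, 0.2811]
orientation: [[-0.076, 0.997, -0.0], [0.997, 0.076, 0.001], [0.001, -0.0, -1.0]]
contact_force: [0.4, -0.4, 1.4]
opening: 0.094
finger_force: 0.0
```

Request:
{"api": "step_arm", "payload": {"plan": [[0,0,0,0,0,0],[0,0,0,0,0,0]]}}

```text
clock: 3.4
ee_pos: [0.5861, -0.3479, 0.2798]
orientation: [[-0.073, 0.997, -0.002], [0.997, 0.073, 0.003], [0.003, -0.002, -1.0]]
contact_force: [-0.8, 0.4, -0.2]
opening: 0.094
finger_force: 0.0
```

```bash
python3 -c "
from h import *
plates('wC'); a=cv2.imread('pics/wB.png');b=cv2.imread('pics/wC.png'); cv2.imwrite('pics/bc.png',cv2.resize(np.vstack([a,b]),None,fx=.75,fy=.75))"
```

```text
ee [ 0.5864 -0.3468  0.2808] clk 3.45
carton dark None plate None stops None
box dark None plate (3173, np.float64(0.0067), array([ 630.8, -232.5,   82.1,   70.1,  -68.2])) stops (522, np.float64(0.0124), array([ 631.4, -234.2,   88. ,   69.7,  -68.1]))
tape dark [ 451.2 -321.6   46.6   39.6   13. ] plate (1879, np.float64(0.0067), array([ 454. , -348.8,  115.1,   66.8,  -87.2])) stops None
keys dark None plate None stops None
conn dark None plate None stops None
cart None
red None
con None
tape None
key None
```

View pics/bc.png

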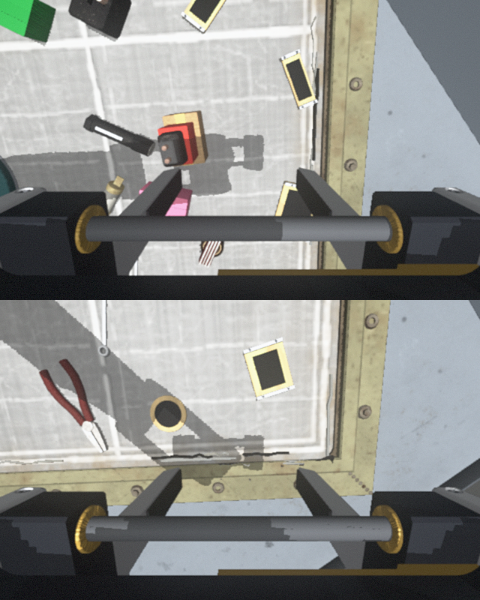

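View B shows the keys plate at (298,80) and the connector plate at (205,10). View C shows the box plate at (268,368) and the disc at (168,413). Sizes match, so I go for the hex keys on top of the low pile first.

Run:
```python
from h import *
B=pickle.load(open("pics/wB.pkl","rb"));C=pickle.load(open("pics/wC.pkl","rb"))
print("conn",band(cloud(*B[1:]),(.477,.361),.055,.0035,.015)); print("tape",band(cloud(*C[1:]),(.452,-.325),.042,.0035,.012))
A=pickle.load(open("pics/wA.pkl","rb")); print("connA",band(cloud(*A[1:]),(.477,.361),.055,.0035,.015))
move(.479,-.167,.16,-20)
```

```text
conn (1522, np.float64(0.0076), array([475.7, 356.9,  64.6,  46.4,  57.1]))
tape (1872, np.float64(0.0067), array([ 452.8, -324.5,   66.9,   66.3,    3.7]))
connA (1778, np.float64(0.0078), array([479.1, 363. ,  79. ,  46. ,  57.2]))
shift cm [18.7  -9.37 12.13] rz 24.24 or -155.76 j6 -0.69 clk 3.45
```

Request:
{"api": "step_arm", "payload": {"plan": [[18.7,-9.4,12.1,0,0,24.2],[18.7,-9.4,12.1,0,0,24.2],[18.7,-9.4,12.1,0,0,24.2],[18.7,-9.4,12.1,0,0,24.2],[18.7,-9.4,12.1,0,0,24.2],[18.7,-9.4,12.1,0,0,24.2],[18.7,-9.4,12.1,0,0,24.2]]}}

```text
clock: 4.15
ee_pos: [0.4785, -0.1661, 0.1609]
orientation: [[0.34, 0.941, 0.001], [0.941, -0.34, -0.0], [0.0, 0.001, -1.0]]
contact_force: [0.2, 0.2, 1.1]
opening: 0.0941
finger_force: 0.0
```

Run:
```python
from h import *
plates('wD')
```

```text
ee [ 0.4798 -0.1676  0.1622] clk 4.2
carton dark None plate (1519, np.float64(0.0064), array([676.5, -56.5,  94.8,  27.5, -13.1])) stops (742, np.float64(0.0122), array([671.3, -63.3,  84.5,   6.5,  -8.5]))
box dark None plate (4814, np.float64(0.0063), array([ 630.7, -232.9,   86. ,   70.1,  -68.2])) stops (877, np.float64(0.0119), array([ 631.2, -234.4,   89.3,   69.8,  -68.2]))
tape dark [ 449.9 -332.6   45.3   29.3  -19.9] plate (1375, np.float64(0.0064), array([ 448.3, -337.4,   66.2,   39.8,  -19.1])) stops None
keys dark None plate None stops None
conn dark None plate None stops None
cart None
red None
con None
tape (595, np.float64(0.0187), array([510.2, -91.7,  48.5,  41.4, -27.6]))
key (2310, np.float64(0.0361), array([507.2, -90.8,  69. ,  25.8,  69.6]))
```

```bash
python3 -c "
from h import *
move(.507,-.0907,.10,-20.4)
move(.507,-.0907,.044,-20.4)"
```

```text
shift cm [ 8.16 -0.09  6.22] rz 0.45 or -179.55 j6 -0.1 clk 4.2
shift cm [ 8.16 -0.11 11.82] rz 0.45 or -179.55 j6 -0.1 clk 4.2
```

Request:
{"api": "step_arm", "payload": {"plan": [[8.2,-0.1,4,0,0,0.4],[8.2,-0.1,6.2,0,0,0.4],[8.2,-0.1,6.2,0,0,0.4],[8.2,-0.1,8.5,0,0,0.4],[8.2,-0.1,10.5,0,0,0.4],[8.2,-0.1,11.5,0,0,0.4],[8.2,-0.1,11.8,0,0,0.4],[8.2,-0.1,11.8,0,0,0.4],[8.2,-0.1,11.8,0,0,0.4]]}}

```text
clock: 5.1
ee_pos: [0.5073, -0.092, 0.044]
orientation: [[0.351, 0.936, 0.003], [0.936, -0.351, -0.001], [0.0, 0.003, -1.0]]
contact_force: [0.5, 0.1, 0.4]
opening: 0.0941
finger_force: 0.0
```

```bash
python3 -c "
from h import *
move(.507,-.0907,.044,-20.4); print(env.sense()['ee_pos'])"
```

```text
shift cm [ 0.11 -0.07  0.  ] rz -0.15 or 179.85 j6 0.07 clk 5.1
[ 0.50729659 -0.09200506  0.04401448]
```

Request:
{"api": "step_arm", "payload": {"plan": [[0.1,0,0,0,0,0],[0.1,0,0,0,0,0],[0.1,0,0,0,0,0],[0.1,0,0,0,0,0],[0.1,0,0,0,0,0],[0.1,0,0,0,0,0],[0.1,0,0,0,0,0],[0.1,0,0,0,0,0],[0.1,0,0,0,0,0],[0.1,0,0,0,0,0]], "claw": 1.5, "grip_force": 15}}

```text
clock: 6.1
ee_pos: [0.5065, -0.0904, 0.0424]
orientation: [[0.351, 0.936, 0.0], [0.936, -0.351, 0.0], [0.0, 0.0, -1.0]]
contact_force: [0.4, -0.6, -0.3]
opening: 0.026
finger_force: 15.0
```

Request:
{"api": "step_arm", "payload": {"plan": [[0,0,-1,0,0,0],[0,0,-3,0,0,0],[0,0,-7,0,0,0],[0,0,-12,0,0,0],[0,0,-12,0,0,0]]}}

```text
clock: 6.6
ee_pos: [0.5107, -0.0916, 0.1716]
orientation: [[0.351, 0.936, 0.016], [0.937, -0.351, -0.004], [0.001, 0.016, -1.0]]
contact_force: [0.6, -0.4, -1.1]
opening: 0.0258
finger_force: 15.0
```

```bash
python3 -c "
from h import *
move(.6503,.2512,.165,27.1); print(env.sense()['ee_pos'],env.sense()['opening'],env.sense()['finger_force'])"
```

```text
shift cm [36.99  1.04  0.73] rz -47.63 or 132.37 j6 0.07 clk 6.6
[ 0.5107392  -0.09155475  0.1715991 ] 0.02576773847026708 14.970734864473343
```

Request:
{"api": "step_arm", "payload": {"plan": [[37,1.2,0.7,0,0,-47.6],[37,1.2,0.7,0,0,-47.6],[37,1.2,0.7,0,0,-47.6],[37,1.2,0.7,0,0,-47.6],[37,1.2,0.7,0,0,-47.6],[37,1.2,0.7,0,0,-47.6],[37,1.2,0.7,0,0,-47.6],[37,1.2,0.7,0,0,-47.6],[37,1.2,0.7,0,0,-47.6],[37,1.2,0.7,0,0,-47.6]]}}

```text
clock: 7.6
ee_pos: [0.647, 0.2517, 0.1547]
orientation: [[-0.456, 0.89, -0.002], [0.89, 0.456, -0.001], [-0.0, -0.002, -1.0]]
contact_force: [-0.2, -0.3, -0.7]
opening: 0.0258
finger_force: 15.0
```

Request:
{"api": "step_arm", "payload": {"plan": [[0,0,0,0,0,0],[0,0,0,0,0,0]]}}

```text
clock: 7.8
ee_pos: [0.6474, 0.2503, 0.1559]
orientation: [[-0.453, 0.891, 0.0], [0.891, 0.453, -0.0], [-0.0, 0.0, -1.0]]
contact_force: [-0.6, -0.5, -2.1]
opening: 0.0259
finger_force: 15.0
```

Run:
```python
from h import *
s=env.sense(); print(s['opening'])
im,d,c=shot('wE'); P=cloud(d,c)
print(band(P,PL['keys'],.065,.0095,.015)); print(shadow(im,c,PL['keys']))
q=s['ee_pos']; print("held",[band(P,q[:2],.05,q[2]-a-.004,q[2]-a+.004) for a in(.003,.008,.012)])
move(.6503,.2512,.05,27.1); move(.6503,.2512,.0305,27.1)
cv2.imwrite('pics/wE.png',im)
```

```text
0.025934256040565318
(241, np.float64(0.0122), array([629.2, 292.4,  33. ,   5.9,  27. ]))
[637.  265.1  15.3  11.1 -63.4]
held [(2594, np.float64(0.1515), array([643.9, 254.4,  60.6,  45.3, -86.7])), (4352, np.float64(0.149), array([647.7, 254.4,  65.4,  47.1, -44.7])), (1598, np.float64(0.1463), array([644.8, 252.3,  66.3,  47.5, -80.7]))]
shift cm [-0.06  0.29 10.6 ] rz -0.14 or 179.86 j6 -0.18 clk 7.85
shift cm [-0.06  0.28 12.55] rz -0.14 or 179.86 j6 -0.18 clk 7.85
```

View pics/wE.png

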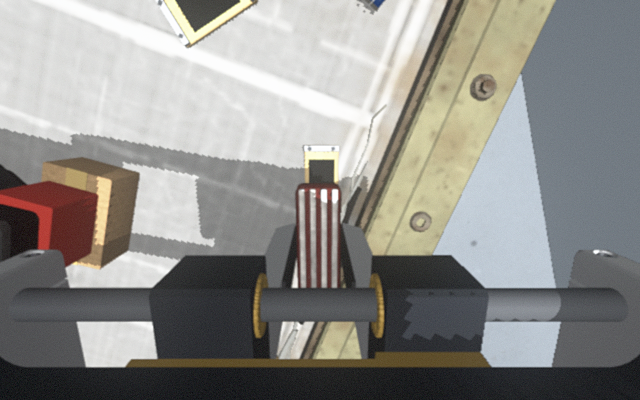

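Run:
```python
from h import *
im,d,c=pickle.load(open('pics/wE.pkl','rb')); P=cloud(d,c)
s=env.sense(); R=s['orientation']; L=(P-s['ee_pos'])@R*1000
for p in((420,220),(380,200),(350,215)): print(p,P[p[1],p[0]].round(3),L[p[1],p[0]].round(0))
m=(L[...,2]>-5)&(L[...,2]<12)&(abs(L[...,1])<14)&(L[...,0]>20); q=L[m]; print(np.percentile(q,[1,50,99],axis=0).round(1))
e=q[q[:,0]>30]; print(e[:,1].min(),e[:,1].max(),e[:,0].max())
move(.6503,.2513,.05,27.1)
```

```text
(420, 220) [ 0.8    0.261 -0.093] [-60. 140. 250.]
(380, 200) [ 0.711  0.271 -0.007] [-11.  66. 163.]
(350, 215) [0.688 0.244 0.005] [-24.  33. 152.]
[[ 20.2 -12.4   3.3]
 [ 27.7  -0.1   7. ]
 [ 34.3  12.8  11.8]]
-12.34305058433256 12.753854466482606 34.463705463513996
shift cm [-0.05  0.29 10.6 ] rz -0.14 or 179.86 j6 -0.18 clk 7.85
```

Request:
{"api": "step_arm", "payload": {"plan": [[0,0.3,4,0,0,0],[0,0.3,8,0,0,0],[0,0.3,10.4,0,0,0],[0,0.3,11.2,0,0,0],[0,0.3,11.8,0,0,0],[0,0.3,12,0,0,0],[0,0.3,12,0,0,0],[0,0.3,12,0,0,0]]}}

```text
clock: 8.65
ee_pos: [0.6513, 0.2536, 0.0376]
orientation: [[-0.455, 0.89, 0.003], [0.89, 0.455, 0.001], [-0.001, 0.003, -1.0]]
contact_force: [-0.7, -0.1, -1.6]
opening: 0.0259
finger_force: 15.0
```

```bash
python3 -c "
from h import *
move(.6503,.2513,.0295,27.1)"
```

```text
shift cm [-0.16 -0.19  0.81] rz -0.03 or 179.97 j6 -0.18 clk 8.65
```

Request:
{"api": "step_arm", "payload": {"plan": [[-0.1,-0.1,0,0,0,0],[-0.1,-0.1,0,0,0,0],[-0.1,-0.1,0,0,0,0]]}}

```text
clock: 8.95
ee_pos: [0.6499, 0.252, 0.0359]
orientation: [[-0.455, 0.89, 0.001], [0.89, 0.455, 0.0], [-0.0, 0.001, -1.0]]
contact_force: [-0.5, 0.0, -0.9]
opening: 0.0258
finger_force: 15.0
```

Request:
{"api": "step_arm", "payload": {"plan": [[0,0,0,0,0,0]]}}

```text
clock: 9.05
ee_pos: [0.6497, 0.252, 0.0356]
orientation: [[-0.455, 0.89, 0.0], [0.89, 0.455, 0.0], [0.0, 0.0, -1.0]]
contact_force: [-0.3, -0.5, -1.1]
opening: 0.026
finger_force: 15.0
```

Request:
{"api": "step_arm", "payload": {"plan": [[0,0,0,0,0,0]]}}

```text
clock: 9.15
ee_pos: [0.6497, 0.252, 0.0354]
orientation: [[-0.455, 0.89, -0.0], [0.89, 0.455, 0.0], [0.0, -0.0, -1.0]]
contact_force: [0.7, -0.2, -1.6]
opening: 0.0258
finger_force: 15.0
```

Request:
{"api": "step_arm", "payload": {"plan": [[0,0,0,0,0,0]]}}

```text
clock: 9.25
ee_pos: [0.6497, 0.252, 0.0354]
orientation: [[-0.455, 0.89, -0.0], [0.89, 0.455, 0.0], [0.0, -0.0, -1.0]]
contact_force: [-0.0, 0.6, -2.3]
opening: 0.0257
finger_force: 15.0
```

Request:
{"api": "step_arm", "payload": {"plan": [[-0.1,0,0.3,0,0,0],[-0.1,0,0.45,0,0,0],[-0.1,0,0.55,0,0,0],[-0.1,0,0.6,0,0,0],[-0.1,0,0.6,0,0,0],[-0.1,0,0.6,0,0,0],[-0.1,0,0.6,0,0,0]]}}

```text
clock: 9.95
ee_pos: [0.6501, 0.2509, 0.0301]
orientation: [[-0.455, 0.89, 0.0], [0.89, 0.455, -0.0], [-0.0, 0.0, -1.0]]
contact_force: [-3.3, -0.9, 4.8]
opening: 0.0259
finger_force: 15.0
```

Request:
{"api": "step_arm", "payload": {"plan": [[0,0,0,0,0,0],[0,0,0,0,0,0],[0,0,0,0,0,0],[0,0,0,0,0,0],[0,0,-0.5,0,0,0],[0,0,-2,0,0,0],[0,0,-5,0,0,0],[0,0,-10,0,0,0],[0,0,-14,0,0,0],[0,0,-14,0,0,0]], "claw": 4.5}}

```text
clock: 10.95
ee_pos: [0.6539, 0.2523, 0.1812]
orientation: [[-0.455, 0.89, 0.017], [0.89, 0.455, 0.005], [-0.003, 0.018, -1.0]]
contact_force: [1.0, 0.1, 0.8]
opening: 0.0449
finger_force: 0.0
```

```bash
python3 -c "
from h import *
print(env.sense()['ee_pos'])
move(.479,-.167,.16,-20.4)"
```

```text
[0.65393418 0.25225472 0.18120104]
shift cm [-29.36 -34.69   1.59] rz 47.48 or -132.52 j6 -0.19 clk 10.95
```

Request:
{"api": "step_arm", "payload": {"plan": [[-29.4,-34.7,1.6,0,0,47.5],[-29.4,-34.7,1.6,0,0,47.5],[-29.4,-34.7,1.6,0,0,47.5],[-29.4,-34.7,1.6,0,0,47.5],[-29.4,-34.7,1.6,0,0,47.5],[-29.4,-34.7,1.6,0,0,47.5],[-29.4,-34.7,1.6,0,0,47.5],[-29.4,-34.7,1.6,0,0,47.5],[-29.4,-34.7,1.6,0,0,47.5],[-29.4,-34.7,1.6,0,0,47.5]], "claw": 9.4}}

```text
clock: 11.95
ee_pos: [0.4729, -0.1731, 0.154]
orientation: [[0.356, 0.935, -0.0], [0.935, -0.356, -0.002], [-0.002, 0.001, -1.0]]
contact_force: [0.3, 0.6, 0.1]
opening: 0.0939
finger_force: 0.0
```

Request:
{"api": "step_arm", "payload": {"plan": [[0,0,0,0,0,0],[0,0,0,0,0,0],[0,0,0,0,0,0],[0,0,0,0,0,0]]}}

```text
clock: 12.35
ee_pos: [0.4756, -0.1673, 0.1536]
orientation: [[0.347, 0.938, 0.0], [0.938, -0.347, 0.0], [0.0, 0.0, -1.0]]
contact_force: [-0.5, -0.1, 0.1]
opening: 0.094
finger_force: 0.0
```

Run:
```python
from h import *
im,d,c=shot('wF'); P=cloud(d,c)
for lo in(.0125,.016): 
  print(band(P,(.508,-.091),.045,lo,.025))
q=P[(np.hypot(P[...,0]-.508,P[...,1]+.091)<.045)&(P[...,2]>.015)&(P[...,2]<.025)]; print(cv2.minEnclosingCircle((q[:,:2]*1000).astype(np.float32)))
print(env.sense()['ee_pos'],band(P,PL['carton'],.09,.0095,.015),shadow(im,c,PL['carton']))
move(.508,-.091,.0265,-20.4)
```

```text
(1203, np.float64(0.0188), array([509.8, -92.8,  48. ,  47.7,  24.3]))
(1178, np.float64(0.0189), array([509.9, -93.1,  47.7,  47.6, -20.6]))
((509.65203857421875, -93.06061553955078), 24.369186401367188)
[ 0.47551514 -0.1673987   0.15348987] (743, np.float64(0.0122), array([671.2, -63.3,  84.6,   6.4,  -8.6])) None
shift cm [ 8.29  0.4  12.7 ] rz 0.1 or -179.9 j6 -0.1 clk 12.4
```

Request:
{"api": "step_arm", "payload": {"plan": [[8.2,0.6,4,0,0,0],[8.2,0.6,7,0,0,0],[8.2,0.6,9,0,0,0],[8.2,0.6,11,0,0,0],[8.2,0.6,12,0,0,0],[8.2,0.6,12.5,0,0,0],[8.2,0.6,12.6,0,0,0],[8.2,0.6,12.6,0,0,0],[8.2,0.6,12.6,0,0,0],[8.2,0.6,12.6,0,0,0]]}}

```text
clock: 13.4
ee_pos: [0.5099, -0.0943, 0.0286]
orientation: [[0.349, 0.937, 0.002], [0.937, -0.349, -0.0], [0.0, 0.002, -1.0]]
contact_force: [-0.4, -0.3, -0.4]
opening: 0.0942
finger_force: 0.0
```

Request:
{"api": "step_arm", "payload": {"plan": [[0,0,0,0,0,0],[0,0,0,0,0,0],[0,0,0,0,0,0],[0,0,0,0,0,0],[0,0,0,0,0,0],[0,0,0,0,0,0],[0,0,0,0,0,0],[0,0,0,0,0,0]], "claw": 4, "grip_force": 15}}

```text
clock: 14.2
ee_pos: [0.5092, -0.0939, 0.0274]
orientation: [[0.349, 0.937, -0.0], [0.937, -0.349, 0.0], [0.0, -0.0, -1.0]]
contact_force: [-0.9, -0.6, -0.2]
opening: 0.0475
finger_force: 15.0
```

Request:
{"api": "step_arm", "payload": {"plan": [[0,0,-1,0,0,0],[0,0,-3,0,0,0],[0,0,-7,0,0,0],[0,0,-10,0,0,0],[0,0,-10,0,0,0],[0,0,-10,0,0,0],[0,0,-10,0,0,0],[0,0,-10,0,0,0]]}}

```text
clock: 15.0
ee_pos: [0.508, -0.0936, 0.1253]
orientation: [[0.349, 0.937, -0.004], [0.937, -0.349, 0.001], [-0.0, -0.004, -1.0]]
contact_force: [-0.3, -0.1, -1.2]
opening: 0.0478
finger_force: 15.0
```

Run:
```python
from h import *
move(.500,-.28,.12,-35)
```

```text
shift cm [-17.75   5.77   0.51] rz 14.57 or -165.43 j6 0.06 clk 15.0
```

Run:
```python
from h import *
move(.531,-.369,.15,60)
```

```text
shift cm [-25.01  11.77  -2.51] rz -80.43 or 99.57 j6 0.06 clk 15.0
```

Request:
{"api": "step_arm", "payload": {"plan": [[-25,11.8,-2.5,0,0,-80.4],[-25,11.8,-2.5,0,0,-80.4],[-25,11.8,-2.5,0,0,-80.4],[-25,11.8,-2.5,0,0,-80.4],[-25,11.8,-2.5,0,0,-80.4],[-25,11.8,-2.5,0,0,-80.4],[-25,11.8,-2.5,0,0,-80.4],[-25,11.8,-2.5,0,0,-80.4],[-25,11.8,-2.5,0,0,-80.4],[-25,11.8,-2.5,0,0,-80.4]]}}

```text
clock: 16.0
ee_pos: [0.5319, -0.3691, 0.1502]
orientation: [[-0.868, 0.497, -0.003], [0.497, 0.868, 0.002], [0.004, 0.001, -1.0]]
contact_force: [-0.2, 0.5, -1.0]
opening: 0.0475
finger_force: 15.0
```

Request:
{"api": "step_arm", "payload": {"plan": [[0,0,0,0,0,0],[0,0,0,0,0,0],[0,0,0,0,0,0],[0,0,0,0,0,0],[0,0,0,0,0,0]]}}

```text
clock: 16.5
ee_pos: [0.5325, -0.3693, 0.1524]
orientation: [[-0.866, 0.501, 0.0], [0.501, 0.866, 0.0], [0.0, 0.0, -1.0]]
contact_force: [0.0, -0.1, -1.4]
opening: 0.0477
finger_force: 15.0
```

Run:
```python
from h import *
im,d,c=shot('wG'); P=cloud(d,c); s=env.sense()
q=P[(np.hypot(P[...,0]-.453,P[...,1]+.3245)<.045)&(P[...,2]>.0035)&(P[...,2]<.012)]; print(len(q),cv2.minEnclosingCircle((q[:,:2]*1000).astype(np.float32)),rect(q[:,:2]))
print(shadow(im,c,PL['tape']))
L=(P-s['ee_pos'])@s['orientation']*1000
m=(L[...,2]>-5)&(L[...,2]<14)&(abs(L[...,1])<23)&(L[...,0]>5)&(L[...,0]<40); q=L[m]; print(len(q),np.percentile(q,[1,50,99],axis=0).round(1))
e=q[abs(q[:,1])<4]; print(e[:,0].max()); print(s['ee_pos'],s['opening'])
```

```text
4197 ((452.8013610839844, -324.8421325683594), 33.90969467163086) [ 452.8 -324.9   67.    66.8  -14.4]
[ 445.8 -330.5   45.5   29.3  -43. ]
1345 [[  5.3 -22.    7.3]
 [ 17.2  -0.3   8.8]
 [ 24.8  22.   13.4]]
25.00112062855386
[ 0.53253775 -0.36931445  0.15243166] 0.04766358743131238
```

View pics/wG.png

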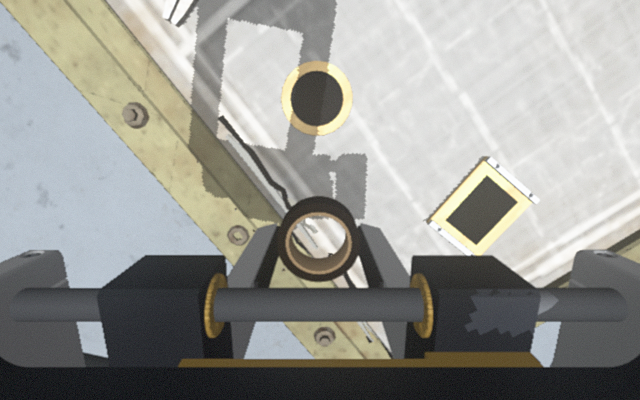

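The disc is at (317,98) in this view, and the tape hangs level between the fingers at (318,235).

Request:
{"api": "step_arm", "payload": {"plan": [[9,-0.15,0,0,0,0],[9,-0.15,4,0,0,0],[9,-0.15,7,0,0,0],[9,-0.15,10,0,0,0],[9,-0.15,10.8,0,0,0],[9,-0.15,10.8,0,0,0],[9,-0.15,10.8,0,0,0],[9,-0.15,10.8,0,0,0],[9,-0.15,10.8,0,0,0],[9,-0.15,10.8,0,0,0]]}}

```text
clock: 17.55
ee_pos: [0.4545, -0.3261, 0.0456]
orientation: [[-0.866, 0.5, 0.002], [0.5, 0.866, -0.001], [-0.002, -0.0, -1.0]]
contact_force: [-0.2, 0.1, -0.4]
opening: 0.0475
finger_force: 15.0
```

Run:
```python
from h import *
move(.4536,-.3254,.0334,60)
```

```text
shift cm [0.12 0.02 1.22] rz -0.03 or 179.97 j6 -1.77 clk 17.55
```

Request:
{"api": "step_arm", "payload": {"plan": [[0.1,0,0.4,0,0,0],[0.1,0,0.8,0,0,0],[0.1,0,1.0,0,0,0],[0.1,0,1.15,0,0,0],[0.1,0,1.25,0,0,0],[0.1,0,1.25,0,0,0],[0.1,0,1.25,0,0,0],[0.1,0,1.25,0,0,0],[0.1,0,1.25,0,0,0]]}}

```text
clock: 18.45
ee_pos: [0.4527, -0.3248, 0.0334]
orientation: [[-0.866, 0.5, -0.001], [0.5, 0.866, 0.001], [0.001, 0.0, -1.0]]
contact_force: [-2.6, 2.5, 7.6]
opening: 0.0475
finger_force: 15.0
```

Request:
{"api": "step_arm", "payload": {"plan": [[-0.08,0,-0.03,0,0,0],[-0.08,0,-0.03,0,0,0],[-0.08,0,-0.03,0,0,0],[-0.08,0,-0.03,0,0,0]]}}

```text
clock: 18.85
ee_pos: [0.4535, -0.3254, 0.0334]
orientation: [[-0.866, 0.5, -0.0], [0.5, 0.866, 0.0], [0.0, -0.0, -1.0]]
contact_force: [-2.3, 1.7, 6.0]
opening: 0.0473
finger_force: 15.0
```

Request:
{"api": "step_arm", "payload": {"plan": [[0,0,0,0,0,0],[0,0,0,0,0,0],[0,0,0,0,0,0],[0,0,0,0,0,0],[0,0,-0.5,0,0,0],[0,0,-2,0,0,0],[0,0,-5,0,0,0],[0,0,-10,0,0,0],[-8,0,-13,0,0,0],[-8,0,-13,0,0,0]], "claw": 7.5}}

```text
clock: 19.85
ee_pos: [0.5251, -0.3671, 0.1682]
orientation: [[-0.866, 0.501, 0.007], [0.501, 0.866, -0.006], [-0.009, -0.001, -1.0]]
contact_force: [0.3, -0.3, -0.1]
opening: 0.0749
finger_force: 0.0
```

Request:
{"api": "step_arm", "payload": {"plan": [[0,0,0,0,0,0],[0,0,0,0,0,0],[0,0,0,0,0,0],[0,0,0,0,0,0]]}}

```text
clock: 20.25
ee_pos: [0.5219, -0.3649, 0.1618]
orientation: [[-0.866, 0.501, -0.001], [0.501, 0.866, 0.001], [0.002, 0.0, -1.0]]
contact_force: [-0.3, 0.7, 0.2]
opening: 0.0748
finger_force: 0.0
```

Run:
```python
from h import *
im,d,c=shot('wH'); P=cloud(d,c); s=env.sense()
for lo,hi in((.0035,.010),(.021,.03)):
  q=P[(np.hypot(P[...,0]-.453,P[...,1]+.3245)<.045)&(P[...,2]>lo)&(P[...,2]<hi)]; print(len(q),q[:,2].mean(),cv2.minEnclosingCircle((q[:,:2]*1000).astype(np.float32)))
# next: view of tall pile; closing across connector 34mm: long axis -77.5 -> closing 12.5
move(.475,.04,.27,12)
print(s['ee_pos'])
```

```text
2579 0.006617749204102698 ((452.710693359375, -324.7481689453125), 33.84520721435547)
1170 0.024812031800909202 ((452.9625244140625, -325.4573974609375), 24.6740665435791)
shift cm [ 24.35  32.71 -10.77] rz 47.96 or -132.04 j6 -1.75 clk 20.3
[ 0.52197045 -0.36495343  0.16188745]
```

Request:
{"api": "step_arm", "payload": {"plan": [[24.3,32.7,-10.8,0,0,48],[24.3,32.7,-10.8,0,0,48],[24.3,32.7,-10.8,0,0,48],[24.3,32.7,-10.8,0,0,48],[24.3,32.7,-10.8,0,0,48],[24.3,32.7,-10.8,0,0,48],[24.3,32.7,-10.8,0,0,48],[24.3,32.7,-10.8,0,0,48],[24.3,32.7,-10.8,0,0,48],[24.3,32.7,-10.8,0,0,48]], "claw": 7}}

```text
clock: 21.3
ee_pos: [0.4755, 0.0419, 0.2718]
orientation: [[-0.212, 0.977, 0.003], [0.977, 0.212, 0.001], [0.0, 0.003, -1.0]]
contact_force: [0.9, 0.1, 0.2]
opening: 0.0698
finger_force: 0.0
```

Request:
{"api": "step_arm", "payload": {"plan": [[0,0,0,0,0,0],[0,0,0,0,0,0],[0,0,0,0,0,0],[0,0,0,0,0,0],[0,0,0,0,0,0]]}}

```text
clock: 21.8
ee_pos: [0.4763, 0.0384, 0.2699]
orientation: [[-0.206, 0.979, -0.001], [0.979, 0.206, 0.0], [0.0, -0.001, -1.0]]
contact_force: [-1.0, 0.1, -0.5]
opening: 0.0705
finger_force: 0.0
```

Run:
```python
from h import *
plates('wI')
im,d,c=pickle.load(open('pics/wI.pkl','rb')); P=cloud(d,c)
print(band(P,(.65,.251),.045,.018,.03),band(P,(.452,.135),.05,.122,.135))
move(.4525,.135,.16,12.6)
move(.4525,.135,.120,12.6)
```

```text
ee [0.4763 0.0386 0.27  ] clk 21.85
carton dark None plate (3727, np.float64(0.0063), array([681.1,   2.9, 127.7,  84.8,  81.3])) stops (336, np.float64(0.012), array([679.3,  -6.9, 118.8,  84. ,  81.4]))
box dark [ 625.6 -221.    40.1   27.1   21.4] plate (832, np.float64(0.006), array([ 623.4, -213.9,   70.1,   47. ,   20.7])) stops (179, np.float64(0.0118), array([ 615.9, -195.3,   69.6,    7.4,   21.8]))
tape dark None plate None stops None
keys dark [643.2 247.8  67.4   7.  -62.6] plate (1079, np.float64(0.0057), array([663.3, 235.2, 128.1,  64.8, -72.2])) stops (298, np.float64(0.0124), array([650.3, 250.8,  97. ,  33.9, -62.8]))
conn dark None plate None stops None
cart (1345, np.float64(0.0456), array([455.3, 136. ,  90.2,  59.5, -79. ]))
red (912, np.float64(0.0955), array([454. , 135.8,  60.2,  44.4, -79.4]))
con (752, np.float64(0.1168), array([452.5, 134.4,  48.7,  31.9, -77.7]))
tape None
key None
(1440, np.float64(0.0239), array([649.4, 250. ,  69.7,  25. , -62.4])) (849, np.float64(0.1308), array([452.8, 133.8,  33.8,  23.3, -77.6]))
shift cm [ 9.92 -0.33 11.  ] rz -0.69 or 179.31 j6 -0.25 clk 21.85
shift cm [ 9.92 -0.33 15.  ] rz -0.69 or 179.31 j6 -0.25 clk 21.85
```

Request:
{"api": "step_arm", "payload": {"plan": [[9.9,-0.3,2,0,0,-0.5],[9.9,-0.3,5,0,0,-0.5],[9.9,-0.3,9,0,0,-0.5],[9.9,-0.3,11,0,0,-0.5],[9.9,-0.3,12,0,0,-0.5],[9.9,-0.3,13.5,0,0,-0.5],[9.9,-0.3,14.2,0,0,-0.5],[9.9,-0.3,14.2,0,0,-0.5],[9.9,-0.3,14.2,0,0,-0.5],[9.9,-0.3,14.2,0,0,-0.5]]}}

```text
clock: 22.85
ee_pos: [0.4536, 0.1353, 0.1296]
orientation: [[-0.216, 0.976, 0.002], [0.976, 0.216, 0.0], [-0.0, 0.002, -1.0]]
contact_force: [-0.2, -0.6, 0.0]
opening: 0.0698
finger_force: 0.0
```

Run:
```python
from h import *
print(env.sense()['ee_pos']);move(.4525,.1345,.120,12.5)
```

```text
[0.4536257  0.13531688 0.12961424]
shift cm [-0.06 -0.13  0.96] rz -0.05 or 179.95 j6 -0.05 clk 22.85
```

Request:
{"api": "step_arm", "payload": {"plan": [[0,-0.05,0.5,0,0,0],[0,-0.05,0.8,0,0,0],[0,-0.05,0.8,0,0,0],[0,-0.05,0.8,0,0,0],[0,-0.05,0.8,0,0,0]]}}

```text
clock: 23.35
ee_pos: [0.4523, 0.1353, 0.1203]
orientation: [[-0.216, 0.976, 0.0], [0.976, 0.216, 0.0], [0.0, 0.0, -1.0]]
contact_force: [0.1, -0.8, -0.1]
opening: 0.0699
finger_force: 0.0
```

Request:
{"api": "step_arm", "payload": {"plan": [[0,0,0,0,0,0],[0,0,0,0,0,0],[0,0,0,0,0,0],[0,0,0,0,0,0],[0,0,0,0,0,0],[0,0,0,0,0,0],[0,0,0,0,0,0]], "claw": 2.5, "grip_force": 15}}

```text
clock: 24.05
ee_pos: [0.4523, 0.1353, 0.1203]
orientation: [[-0.216, 0.976, 0.0], [0.976, 0.216, 0.0], [0.0, 0.0, -1.0]]
contact_force: [-1.0, 0.2, -0.1]
opening: 0.0339
finger_force: 15.0
```

Request:
{"api": "step_arm", "payload": {"plan": [[0,0,-0.5,0,0,0],[0,0,-1.5,0,0,0],[0,0,-4,0,0,0],[0,0,-7,0,0,0],[0,0,-7,0,0,0],[0,0,-7,0,0,0],[0,0,-7,0,0,0]]}}

```text
clock: 24.75
ee_pos: [0.4516, 0.1352, 0.1891]
orientation: [[-0.216, 0.976, -0.002], [0.976, 0.216, -0.0], [0.0, -0.002, -1.0]]
contact_force: [-0.1, -0.1, -1.2]
opening: 0.034
finger_force: 15.0
```

Run:
```python
from h import *
print(env.sense()['ee_pos'])
# place conn (479.1,363.0) long 57.2 -> closing -32.8 or 147.2 ; view offset
a=np.radians(-32.8+90); p=np.array([.4791,.363])-.1*np.array([np.cos(a),np.sin(a)]); print(p)
move(*p,.17,-32.8)
```

```text
[0.45158946 0.13516254 0.1891355 ]
[0.42492918 0.27894334]
shift cm [14.61  0.51  1.91] rz 45.27 or -134.73 j6 -0.05 clk 24.75
```

Request:
{"api": "step_arm", "payload": {"plan": [[14.6,0.5,1.9,0,0,45.3],[14.6,0.5,1.9,0,0,45.3],[14.6,0.5,1.9,0,0,45.3],[14.6,0.5,1.9,0,0,45.3],[14.6,0.5,1.9,0,0,45.3],[14.6,0.5,1.9,0,0,45.3],[14.6,0.5,1.9,0,0,45.3],[14.6,0.5,1.9,0,0,45.3],[14.6,0.5,1.9,0,0,45.3],[14.6,0.5,1.9,0,0,45.3]]}}

```text
clock: 25.75
ee_pos: [0.4256, 0.2787, 0.1711]
orientation: [[0.542, 0.841, -0.0], [0.841, -0.542, -0.0], [-0.0, -0.0, -1.0]]
contact_force: [0.0, -0.0, -0.6]
opening: 0.0337
finger_force: 15.0
```

```bash
cat >> h.py <<'E'
def held(P,w,zmin,zmax,x0=5,x1=60):
    s=env.sense(); L=(P-s['ee_pos'])@s['orientation']*1000
    q=L[(L[...,2]>zmin)&(L[...,2]<zmax)&(abs(L[...,1])<w)&(L[...,0]>x0)&(L[...,0]<x1)]
    if len(q): 
        print("held",len(q),"x max",np.percentile(q[:,0],99.5).round(1),"y",np.percentile(q[:,1],[1,99]).round(1),"z",np.percentile(q[:,2],[1,99]).round(1))
        e=[(y,q[abs(q[:,1]-y)<2,0].max().round(1)) for y in(-w*.7,0,w*.7) if (abs(q[:,1]-y)<2).any()]; print("front edge",e)
E
python3 - <<'E'
from h import *
im,d,c=shot('wJ'); P=cloud(d,c); print(env.sense()['ee_pos'],env.sense()['orientation'][:2,1])
print(band(P,(.4791,.363),.055,.0035,.015),band(P,(.4791,.363),.055,.0105,.015),shadow(im,c,(.4791,.363)))
held(P,17,-5,20); held(P,12,-20,-5)
move(.4791,.363,.05,-32.8)
E
```

```text
[0.42564684 0.27869469 0.17119113] [ 0.84040401 -0.54196041]
(3873, np.float64(0.0076), array([479.2, 362.5,  77.2,  46. ,  57.2])) (601, np.float64(0.0125), array([479. , 362.5,  77.1,  45.3,  57.2])) [486.4 374.1  30.6  19.4 -32.8]
held 1660 x max 24.2 y [-16.4  16.4] z [-4.6 19.3]
front edge [(-11.899999999999999, np.float64(24.1)), (0, np.float64(24.3)), (11.899999999999999, np.float64(24.2))]
held 1014 x max 16.8 y [-10.5  11.2] z [-19.8  -5.2]
front edge [(-8.399999999999999, np.float64(16.6)), (0, np.float64(16.7)), (8.399999999999999, np.float64(16.8))]
shift cm [ 9.98 -0.08 12.12] rz -0.02 or 179.98 j6 1.04 clk 25.8
```

View pics/wJ.png

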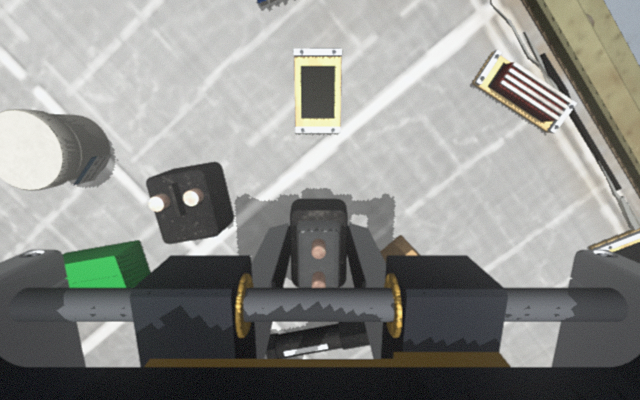

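The keys sit in their plate at (525,92). The connector hangs square, and its plate is at (318,92).

Request:
{"api": "step_arm", "payload": {"plan": [[10,0,2,0,0,0],[10,0,5,0,0,0],[10,0,9,0,0,0],[10,0,12,0,0,0],[10,0,12.7,0,0,0],[10,0,12.7,0,0,0],[10,0,12.7,0,0,0],[10,0,12.7,0,0,0],[10,0,12.7,0,0,0],[10,0,12.7,0,0,0]]}}

```text
clock: 26.8
ee_pos: [0.4805, 0.3633, 0.0459]
orientation: [[0.542, 0.84, 0.002], [0.84, -0.542, 0.002], [0.003, 0.001, -1.0]]
contact_force: [0.0, -0.3, -0.8]
opening: 0.0338
finger_force: 15.0
```

Run:
```python
from h import *
print(env.sense()['ee_pos']); move(.4795,.363,.0313,-32.8)
```

```text
[0.480519   0.36328016 0.04594761]
shift cm [-0.08 -0.07  1.46] rz -0.03 or 179.97 j6 1.13 clk 26.8
```

Request:
{"api": "step_arm", "payload": {"plan": [[0,0,0.5,0,0,0],[0,0,0.8,0,0,0],[0,0,0.8,0,0,0],[0,0,0.8,0,0,0],[0,0,0.8,0,0,0],[0,0,0.8,0,0,0]]}}

```text
clock: 27.4
ee_pos: [0.4799, 0.363, 0.0364]
orientation: [[0.542, 0.84, 0.0], [0.84, -0.542, 0.0], [0.0, 0.0, -1.0]]
contact_force: [-0.2, 0.3, -2.0]
opening: 0.0342
finger_force: 15.0
```

Request:
{"api": "step_arm", "payload": {"plan": [[0,-0.03,0.3,0,0,0],[0,-0.03,0.45,0,0,0],[0,-0.03,0.55,0,0,0],[0,-0.03,0.55,0,0,0],[0,-0.03,0.55,0,0,0],[0,-0.03,0.55,0,0,0]]}}

```text
clock: 28.0
ee_pos: [0.4796, 0.3632, 0.0313]
orientation: [[0.542, 0.84, 0.0], [0.84, -0.542, 0.0], [0.0, 0.0, -1.0]]
contact_force: [-1.8, -0.5, 4.6]
opening: 0.0339
finger_force: 15.0
```

Request:
{"api": "step_arm", "payload": {"plan": [[0,0,0,0,0,0],[0,0,0,0,0,0],[0,0,0,0,0,0],[0,0,0,0,0,0],[0,0,-0.5,0,0,0],[0,0,-2,0,0,0],[0,0,-5,0,0,0],[0,0,-10,0,0,0],[-10,0,-14,0,0,0],[-10,0,-14,0,0,0]], "claw": 6}}

```text
clock: 29.0
ee_pos: [0.43, 0.2852, 0.1716]
orientation: [[0.541, 0.841, 0.005], [0.841, -0.541, 0.002], [0.004, 0.003, -1.0]]
contact_force: [-0.2, -0.8, -0.2]
opening: 0.0599
finger_force: 0.0
```

Request:
{"api": "step_arm", "payload": {"plan": [[-10,0,0,0,0,0],[-10,0,0,0,0,0],[-10,0,0,0,0,0],[-10,0,0,0,0,0],[-10,0,0,0,0,0],[-10,0,0,0,0,0]]}}

```text
clock: 29.6
ee_pos: [0.376, 0.202, 0.1686]
orientation: [[0.541, 0.841, 0.001], [0.841, -0.541, 0.001], [0.001, 0.0, -1.0]]
contact_force: [0.1, 0.4, 0.8]
opening: 0.06
finger_force: 0.0
```

Run:
```python
from h import *
im,d,c=shot('wK'); P=cloud(d,c); xy=(.4791,.363)
print(band(P,xy,.055,.0105,.015),band(P,xy,.04,.024,.033),band(P,xy,.04,.035,.046))
a=np.radians(10.5+90); p=np.array([.454,.136])-.1*np.array([np.cos(a),np.sin(a)])
print(env.sense()['ee_pos'],p); move(*p,.22,10.5)
```

```text
(431, np.float64(0.0126), array([463.1, 337.7,  45.6,  20.1, -33.7])) (340, np.float64(0.0276), array([468. , 344.6,  31.5,   6.7, -34.1])) None
[0.37584642 0.20195032 0.16824486] [0.47222355 0.03767451]
shift cm [-8.59 17.   -5.18] rz -43.27 or 136.73 j6 0.93 clk 29.65
```

Request:
{"api": "step_arm", "payload": {"plan": [[0,0,-5.2,0,0,0],[-8.6,17,-5.2,0,0,-43.3],[-8.6,17,-5.2,0,0,-43.3],[-8.6,17,-5.2,0,0,-43.3],[-8.6,17,-5.2,0,0,-43.3],[-8.6,17,-5.2,0,0,-43.3],[-8.6,17,-5.2,0,0,-43.3],[-8.6,17,-5.2,0,0,-43.3],[-8.6,17,-5.2,0,0,-43.3],[-8.6,17,-5.2,0,0,-43.3]], "claw": 7.5}}

```text
clock: 30.65
ee_pos: [0.4714, 0.0373, 0.2198]
orientation: [[-0.182, 0.983, -0.0], [0.983, 0.182, 0.0], [0.0, -0.0, -1.0]]
contact_force: [-0.1, -0.5, 0.1]
opening: 0.0752
finger_force: 0.0
```

Run:
```python
from h import *
im,d,c=shot('wL'); P=cloud(d,c); xy=(.4791,.363)
print(band(P,xy,.055,.0105,.015),band(P,xy,.04,.024,.033),band(P,xy,.04,.035,.046))
for r,a,b in((.06,.085,.099),(.07,.035,.049)): print(band(P,(.454,.136),r,a,b))
print(env.sense()['ee_pos']); move(.454,.136,.082,10.5)
```

```text
None None None
(3762, np.float64(0.0955), array([453.8, 135.4,  59.2,  45.1, -79.5]))
(1677, np.float64(0.0456), array([455. , 136.5,  90.9,  60. , -78.9]))
[0.47128336 0.03726633 0.21993017]
shift cm [10.02  0.1  13.79] rz -0.02 or 179.98 j6 -0.22 clk 30.7
```

Request:
{"api": "step_arm", "payload": {"plan": [[10,0.05,1,0,0,0],[10,0.05,4,0,0,0],[10,0.05,8,0,0,0],[10,0.05,10.5,0,0,0],[10,0.05,12,0,0,0],[10,0.05,13.2,0,0,0],[10,0.05,13.7,0,0,0],[10,0.05,13.7,0,0,0],[10,0.05,13.7,0,0,0],[10,0.05,13.7,0,0,0]]}}

```text
clock: 31.7
ee_pos: [0.4544, 0.1351, 0.0841]
orientation: [[-0.181, 0.983, 0.002], [0.983, 0.181, 0.0], [0.0, 0.002, -1.0]]
contact_force: [0.3, 0.0, 0.8]
opening: 0.0746
finger_force: 0.0
```

Request:
{"api": "step_arm", "payload": {"plan": [[0,0,0,0,0,0],[0,0,0,0,0,0],[0,0,0,0,0,0],[0,0,0,0,0,0],[0,0,0,0,0,0],[0,0,0,0,0,0],[0,0,0,0,0,0]], "claw": 3.5, "grip_force": 15}}

```text
clock: 32.4
ee_pos: [0.4536, 0.135, 0.083]
orientation: [[-0.182, 0.983, 0.0], [0.983, 0.182, 0.0], [0.0, 0.0, -1.0]]
contact_force: [-0.9, -1.6, 1.5]
opening: 0.0452
finger_force: 15.0
```

Request:
{"api": "step_arm", "payload": {"plan": [[0,0,-0.5,0,0,0],[0,0,-1.5,0,0,0],[0,0,-4,0,0,0],[0,0,-7,0,0,0],[0,0,-9,0,0,0],[0,0,-9,0,0,0],[0,0,-9,0,0,0]]}}

```text
clock: 33.1
ee_pos: [0.4536, 0.1351, 0.1731]
orientation: [[-0.182, 0.983, 0.001], [0.983, 0.182, 0.0], [0.0, 0.001, -1.0]]
contact_force: [-0.6, -0.3, -0.9]
opening: 0.0451
finger_force: 15.0
```

Run:
```python
from h import *
print(env.sense()['ee_pos'])
# box place (631.2,-234.4) long -68.2 -> closing 21.8 ; tool x=111.8 
for cl in(21.8,):
  a=np.radians(cl+90); p=np.array([.6312,-.2344])-.11*np.array([np.cos(a),np.sin(a)]); print(p,np.hypot(*p)); move(*p,.17,cl)
```

```text
[0.45362586 0.13505031 0.17306013]
[ 0.67205046 -0.33653344] 0.7516026744473724
shift cm [-50.34  12.91   0.31] rz -11.33 or 168.67 j6 -0.01 clk 33.1
```

Run:
```python
from h import *
im,d,c=shot('wM'); P=cloud(d,c); held(P,22,-12,25); 
print(band(P,(.4545,.136),.07,.035,.049)); move(.6312,-.2344,.173,21.9)
```

```text
held 1155 x max 30.7 y [-20.2  21.5] z [-11.9  24.6]
front edge [(-15.399999999999999, np.float64(30.7)), (0, np.float64(30.8)), (15.399999999999999, np.float64(30.8))]
(2306, np.float64(0.0455), array([449.5, 164.5,  60.3,  33. ,  10.2]))
shift cm [-39.56  10.81  -0.12] rz -11.43 or 168.57 j6 -0.01 clk 33.15
```

Request:
{"api": "step_arm", "payload": {"plan": [[-39.7,10.8,0,0,0,-11.4],[-39.7,10.8,0,0,0,-11.4],[-39.7,10.8,0,0,0,-11.4],[-39.7,10.8,0,0,0,-11.4],[-39.7,10.8,0,0,0,-11.4],[-39.7,10.8,0,0,0,-11.4],[-39.7,10.8,0,0,0,-11.4],[-39.7,10.8,0,0,0,-11.4],[-39.7,10.8,0,0,0,-11.4],[-39.7,10.8,0,0,0,-11.4]]}}

```text
clock: 34.15
ee_pos: [0.6312, -0.2383, 0.169]
orientation: [[-0.369, 0.929, -0.005], [0.929, 0.369, 0.002], [0.003, -0.004, -1.0]]
contact_force: [0.2, 0.3, -2.2]
opening: 0.0448
finger_force: 15.0
```

Request:
{"api": "step_arm", "payload": {"plan": [[0,0,2,0,0,0],[0,0,5,0,0,0],[0,0,9,0,0,0],[0,0,10.5,0,0,0],[0,0,10.5,0,0,0],[0,0,10.5,0,0,0],[0,0,10.5,0,0,0],[0,0,10.5,0,0,0]]}}

```text
clock: 34.95
ee_pos: [0.6333, -0.2362, 0.0707]
orientation: [[-0.373, 0.928, 0.004], [0.928, 0.373, -0.002], [-0.003, 0.003, -1.0]]
contact_force: [0.1, -0.5, -1.1]
opening: 0.0447
finger_force: 15.0
```

Run:
```python
from h import *
print(env.sense()['ee_pos'],env.sense()['opening'])
move(.6316,-.2353,.044,21.85)
```

```text
[ 0.63327291 -0.23624143  0.07072752] 0.04468225081957503
shift cm [ 0.16 -0.13  2.67] rz 0.02 or -179.98 j6 -0.82 clk 34.95
```

Request:
{"api": "step_arm", "payload": {"plan": [[0,0,1,0,0,0],[0,0,1.7,0,0,0],[0,0,1.7,0,0,0],[0,0,1.7,0,0,0],[0,0,1.7,0,0,0],[0,0,1.7,0,0,0],[0,0,1.7,0,0,0]]}}

```text
clock: 35.65
ee_pos: [0.6321, -0.2358, 0.0512]
orientation: [[-0.372, 0.928, 0.001], [0.928, 0.372, -0.0], [-0.0, 0.0, -1.0]]
contact_force: [0.4, -0.4, -2.0]
opening: 0.0445
finger_force: 15.0
```

Run:
```python
from h import *
print(env.sense()['ee_pos'])
move(.6316,-.2353,.044,21.85)
```

```text
[ 0.63209882 -0.23580737  0.05121005]
shift cm [ 0.07 -0.03  0.72] rz 0.02 or -179.98 j6 -0.82 clk 35.65
```

Request:
{"api": "step_arm", "payload": {"plan": [[0.05,-0.03,0.4,0,0,0],[0.05,-0.03,0.6,0,0,0],[0.05,-0.03,0.7,0,0,0],[0.05,-0.03,0.75,0,0,0],[0.05,-0.03,0.75,0,0,0],[0.05,-0.03,0.75,0,0,0],[0.05,-0.03,0.75,0,0,0]]}}

```text
clock: 36.35
ee_pos: [0.6314, -0.2353, 0.0441]
orientation: [[-0.373, 0.928, 0.0], [0.928, 0.373, 0.0], [0.0, 0.0, -1.0]]
contact_force: [-2.0, 1.4, 4.9]
opening: 0.045
finger_force: 15.0
```

Request:
{"api": "step_arm", "payload": {"plan": [[0,0,0,0,0,0],[0,0,0,0,0,0],[0,0,0,0,0,0],[0,0,0,0,0,0],[0,0,-0.5,0,0,0],[0,0,-2,0,0,0],[0,0,-5,0,0,0],[0,0,-10,0,0,0],[-8,0,-13,0,0,0],[-8,0,-13,0,0,0]], "claw": 7.5}}

```text
clock: 37.35
ee_pos: [0.663, -0.3112, 0.1798]
orientation: [[-0.373, 0.928, 0.007], [0.928, 0.373, -0.005], [-0.007, 0.005, -1.0]]
contact_force: [-0.1, -0.3, -0.6]
opening: 0.0747
finger_force: 0.0
```

Request:
{"api": "step_arm", "payload": {"plan": [[0,0,0,0,0,0],[0,0,0,0,0,0],[0,0,0,0,0,0],[0,0,0,0,0,0]]}}

```text
clock: 37.75
ee_pos: [0.6608, -0.3082, 0.1729]
orientation: [[-0.374, 0.928, -0.001], [0.928, 0.374, 0.001], [0.001, -0.001, -1.0]]
contact_force: [0.4, -0.2, 0.2]
opening: 0.0752
finger_force: 0.0
```

Run:
```python
from h import *
im,d,c=shot('wN'); P=cloud(d,c); xy=(.6312,-.2344)
print(band(P,xy,.065,.0105,.015),band(P,xy,.06,.045,.062))
print(band(P,PL['carton'],.09,.0095,.015))
a=np.radians(11.2+90); p=np.array([.4548,.1363])-.1*np.array([np.cos(a),np.sin(a)])
print(env.sense()['ee_pos'],p); move(*p,.17,11.2)
```

```text
(893, np.float64(0.0124), array([ 631.5, -234.3,   87.7,   69. ,  -68.1])) (3805, np.float64(0.0565), array([ 631.5, -234.4,   59.8,   45.1,  -68.1]))
None
[ 0.66091111 -0.30821986  0.17297839] [0.47422344 0.03820448]
shift cm [39.11 -4.37  0.35] rz 10.74 or -169.26 j6 -0.9 clk 37.8
```

Request:
{"api": "step_arm", "payload": {"plan": [[39.1,-4.4,0.3,0,0,10.7],[39.1,-4.4,0.3,0,0,10.7],[39.1,-4.4,0.3,0,0,10.7],[39.1,-4.4,0.3,0,0,10.7],[39.1,-4.4,0.3,0,0,10.7],[39.1,-4.4,0.3,0,0,10.7],[39.1,-4.4,0.3,0,0,10.7],[39.1,-4.4,0.3,0,0,10.7],[39.1,-4.4,0.3,0,0,10.7],[39.1,-4.4,0.3,0,0,10.7]], "claw": 9}}

```text
clock: 38.8
ee_pos: [0.4741, 0.0378, 0.1707]
orientation: [[-0.197, 0.98, 0.001], [0.98, 0.197, -0.001], [-0.001, 0.001, -1.0]]
contact_force: [0.1, -0.4, -0.2]
opening: 0.0903
finger_force: 0.0
```

Request:
{"api": "step_arm", "payload": {"plan": [[0,0,0,0,0,0],[0,0,0,0,0,0],[0,0,0,0,0,0],[0,0,0,0,0,0]]}}

```text
clock: 39.2
ee_pos: [0.4751, 0.0361, 0.1702]
orientation: [[-0.192, 0.981, -0.0], [0.981, 0.192, 0.0], [0.0, -0.0, -1.0]]
contact_force: [0.5, 0.5, -0.2]
opening: 0.0901
finger_force: 0.0
```

Run:
```python
from h import *
im,d,c=shot('wO'); P=cloud(d,c)
b=band(P,(.455,.136),.07,.035,.049); print(b, band(P,PL['carton'],.09,.0095,.015))
print(env.sense()['ee_pos']); move(b[2][0]/1e3,b[2][1]/1e3,.037,b[2][4]+90)
```

```text
(7667, np.float64(0.0457), array([454.9, 136.4,  90.8,  60.1, -79. ])) (429, np.float64(0.0121), array([688.2,  48.7,  84.5,   6.1,  -8.6]))
[0.47500999 0.0362144  0.17020305]
shift cm [10.22 -0.04 13.32] rz 0.1 or -179.9 j6 -0.24 clk 39.25
```

Request:
{"api": "step_arm", "payload": {"plan": [[10.2,0,2,0,0,0],[10.2,0,5,0,0,0],[10.2,0,7,0,0,0],[10.2,0,9.5,0,0,0],[10.2,0,11.5,0,0,0],[10.2,0,12.8,0,0,0],[10.2,0,13.2,0,0,0],[10.2,0,13.2,0,0,0],[10.2,0,13.2,0,0,0],[10.2,0,13.2,0,0,0]]}}

```text
clock: 40.25
ee_pos: [0.4561, 0.137, 0.0397]
orientation: [[-0.193, 0.981, 0.003], [0.981, 0.193, 0.001], [0.0, 0.003, -1.0]]
contact_force: [-0.2, 0.2, -0.8]
opening: 0.09
finger_force: 0.0
```

Request:
{"api": "step_arm", "payload": {"plan": [[0,0,0,0,0,0],[0,0,0,0,0,0],[0,0,0,0,0,0],[0,0,0,0,0,0],[0,0,0,0,0,0],[0,0,0,0,0,0],[0,0,0,0,0,0]], "claw": 5, "grip_force": 20}}

```text
clock: 40.95
ee_pos: [0.4549, 0.1369, 0.0385]
orientation: [[-0.194, 0.981, -0.0], [0.981, 0.194, 0.0], [0.0, -0.0, -1.0]]
contact_force: [-0.7, 0.1, 2.2]
opening: 0.0596
finger_force: 20.0
```

Request:
{"api": "step_arm", "payload": {"plan": [[0,0,-0.5,0,0,0],[0,0,-1.5,0,0,0],[0,0,-4,0,0,0],[0,0,-7,0,0,0],[0,0,-9,0,0,0],[0,0,-9,0,0,0],[0,0,-9,0,0,0],[0,0,-9,0,0,0]]}}

```text
clock: 41.75
ee_pos: [0.4539, 0.1367, 0.1268]
orientation: [[-0.194, 0.981, -0.003], [0.981, 0.194, -0.0], [0.0, -0.003, -1.0]]
contact_force: [0.7, 0.7, -2.5]
opening: 0.0602
finger_force: 20.0
```

Run:
```python
from h import *
im,d,c=shot('wP'); P=cloud(d,c); print(env.sense()['ee_pos'],env.sense()['opening']); held(P,29,-12,25)
move(.6797,-.0071,.128,-8.6)
```

```text
[0.4538444  0.13670954 0.12656749] 0.05945557272043146
held 9291 x max 44.2 y [-28.3  28.4] z [-8.7 20.6]
front edge [(-20.299999999999997, np.float64(44.2)), (0, np.float64(44.6)), (20.299999999999997, np.float64(44.2))]
shift cm [-18.48  19.37  -0.21] rz 19.77 or -160.23 j6 -0.02 clk 41.8
```

Request:
{"api": "step_arm", "payload": {"plan": [[-18.4,19.4,-1,0,0,19.8],[-18.4,19.4,-1,0,0,19.8],[-18.4,19.4,-1,0,0,19.8],[-18.4,19.4,-1,0,0,19.8],[-18.4,19.4,-1,0,0,19.8],[-18.4,19.4,-1,0,0,19.8],[-18.4,19.4,-1,0,0,19.8],[-18.4,19.4,-1,0,0,19.8],[-18.4,19.4,-1,0,0,19.8],[-18.4,19.4,-1,0,0,19.8]]}}

```text
clock: 42.8
ee_pos: [0.6799, -0.0048, 0.1385]
orientation: [[0.149, 0.989, -0.001], [0.989, -0.149, 0.0], [0.0, -0.001, -1.0]]
contact_force: [-0.6, -0.3, -2.2]
opening: 0.0596
finger_force: 20.0
```

Request:
{"api": "step_arm", "payload": {"plan": [[0,0,2,0,0,0],[0,0,5,0,0,0],[0,0,7.5,0,0,0],[0,0,7.5,0,0,0],[0,0,7.5,0,0,0],[0,0,7.5,0,0,0],[0,0,7.5,0,0,0]]}}

```text
clock: 43.5
ee_pos: [0.6823, -0.006, 0.0662]
orientation: [[0.15, 0.989, 0.004], [0.989, -0.15, -0.0], [0.0, 0.004, -1.0]]
contact_force: [-0.4, 0.4, -3.0]
opening: 0.0598
finger_force: 20.0
```

Run:
```python
from h import *
print(env.sense()['ee_pos'],env.sense()['opening'])
move(.6798,-.0065,.0445,-8.6)
```

```text
[ 0.68232498 -0.00595749  0.06617804] 0.059776979962322015
shift cm [-0.09 -0.25  2.17] rz -0.02 or 179.98 j6 0.06 clk 43.5
```

Request:
{"api": "step_arm", "payload": {"plan": [[0,-0.1,0.7,0,0,0],[0,-0.1,1.2,0,0,0],[0,-0.1,1.2,0,0,0],[0,-0.1,1.2,0,0,0],[0,-0.1,1.2,0,0,0],[0,-0.1,1.2,0,0,0],[0,-0.1,1.2,0,0,0]]}}

```text
clock: 44.2
ee_pos: [0.6802, -0.0059, 0.0516]
orientation: [[0.15, 0.989, 0.0], [0.989, -0.15, 0.0], [0.0, 0.0, -1.0]]
contact_force: [0.5, 0.0, -2.0]
opening: 0.0599
finger_force: 20.0
```

Run:
```python
from h import *
print(env.sense()['ee_pos'])
move(.6798,-.0065,.0445,-8.6)
```

```text
[ 0.68015025 -0.00589608  0.05164114]
shift cm [-0.07 -0.03  0.71] rz -0.03 or 179.97 j6 0.06 clk 44.2
```

Request:
{"api": "step_arm", "payload": {"plan": [[-0.05,0,0.4,0,0,0],[-0.05,0,0.6,0,0,0],[-0.05,0,0.7,0,0,0],[-0.05,0,0.75,0,0,0],[-0.05,0,0.75,0,0,0],[-0.05,0,0.75,0,0,0],[-0.05,0,0.75,0,0,0]]}}

```text
clock: 44.9
ee_pos: [0.6798, -0.0064, 0.0446]
orientation: [[0.15, 0.989, -0.0], [0.989, -0.15, -0.0], [-0.0, -0.0, -1.0]]
contact_force: [-2.4, -0.2, 3.9]
opening: 0.0603
finger_force: 20.0
```

Request:
{"api": "step_arm", "payload": {"plan": [[0,0,0,0,0,0],[0,0,0,0,0,0],[0,0,0,0,0,0],[0,0,0,0,0,0],[0,0,-0.5,0,0,0],[0,0,-2,0,0,0],[0,0,-5,0,0,0],[0,0,-10,0,0,0],[-11,0,-13,0,0,0],[-11,0,-13,0,0,0]], "claw": 9}}

```text
clock: 45.9
ee_pos: [0.6668, -0.1015, 0.1751]
orientation: [[0.146, 0.989, 0.007], [0.989, -0.146, -0.002], [-0.001, 0.007, -1.0]]
contact_force: [0.9, -0.7, -1.0]
opening: 0.0901
finger_force: 0.0
```

Request:
{"api": "step_arm", "payload": {"plan": [[0,0,0,0,0,0],[0,0,0,0,0,0],[0,0,0,0,0,0],[0,0,0,0,0,0]]}}

```text
clock: 46.3
ee_pos: [0.6653, -0.1001, 0.1696]
orientation: [[0.148, 0.989, -0.001], [0.989, -0.148, 0.001], [0.001, -0.001, -1.0]]
contact_force: [-0.8, 0.0, 0.2]
opening: 0.0899
finger_force: 0.0
```

Run:
```python
from h import *
im,d,c=shot('wQ'); P=cloud(d,c); xy=PL['carton']
print(band(P,xy,.09,.0105,.0145),band(P,xy,.08,.04,.06))
print(env.sense()['ee_pos']); move(.452,.21,.27,90)
```

```text
(939, np.float64(0.0125), array([679.5,  -7.2, 118.2,  83.2,  81.4])) (7829, np.float64(0.0517), array([680.2,  -7.3,  90.8,  60.2,  81.3]))
[ 0.66533243 -0.10012185  0.16951967]
shift cm [ 27.52 -25.7  -10.  ] rz 81.49 or -98.51 j6 -0.09 clk 46.35
```

The carton is centred to within 1 mm. Last, I check the connector and take an overall look.

Request:
{"api": "step_arm", "payload": {"plan": [[27.5,-25.7,-10,0,0,-98.5],[27.5,-25.7,-10,0,0,-98.5],[27.5,-25.7,-10,0,0,-98.5],[27.5,-25.7,-10,0,0,-98.5],[27.5,-25.7,-10,0,0,-98.5],[27.5,-25.7,-10,0,0,-98.5],[27.5,-25.7,-10,0,0,-98.5],[27.5,-25.7,-10,0,0,-98.5],[27.5,-25.7,-10,0,0,-98.5],[27.5,-25.7,-10,0,0,-98.5]]}}

```text
clock: 47.35
ee_pos: [0.4513, 0.2109, 0.2708]
orientation: [[-0.978, 0.209, 0.001], [0.209, 0.978, 0.001], [-0.001, 0.001, -1.0]]
contact_force: [-0.7, -0.5, 0.1]
opening: 0.0903
finger_force: 0.0
```

Request:
{"api": "step_arm", "payload": {"plan": [[0,0,0,0,0,0],[0,0,0,0,0,0],[0,0,0,0,0,0],[0,0,0,0,0,0]]}}

```text
clock: 47.75
ee_pos: [0.4527, 0.2086, 0.27]
orientation: [[-0.975, 0.221, -0.0], [0.221, 0.975, -0.0], [0.0, -0.0, -1.0]]
contact_force: [0.2, 0.1, -0.1]
opening: 0.09
finger_force: 0.0
```

Run:
```python
from h import *
im,d,c=shot('wR'); P=cloud(d,c); xy=(.4791,.363)
print(band(P,xy,.055,.0105,.015),band(P,xy,.04,.024,.032),band(P,xy,.04,.035,.046))
t,_=env.camera("top"); s,_=env.camera("scene")
cv2.imwrite('pics/end.png',cv2.resize(np.vstack([t[90:290,120:500],s[140:340,150:530]]),None,fx=1.45,fy=1.45))
```

```text
(356, np.float64(0.0126), array([479. , 362.8,  78.1,  45.8,  57.1])) (354, np.float64(0.0281), array([479.3, 362.2,  47.6,  32. ,  57.3])) (427, np.float64(0.0418), array([479.3, 362.1,  33.8,  22.9,  57.3]))
```

View pics/end.png

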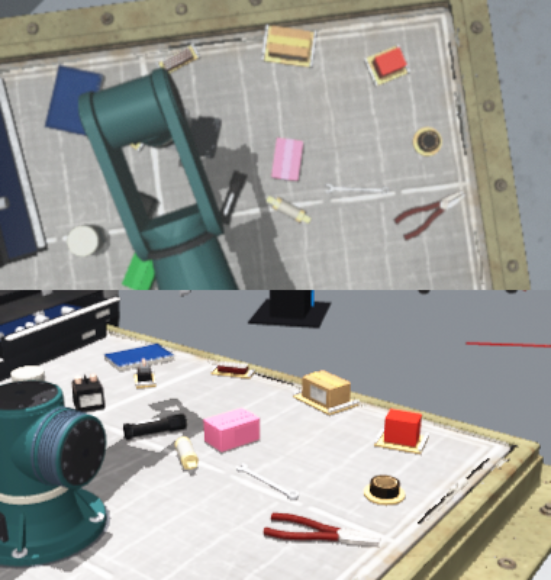

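All five parts stand upright and centred on their places: carton (327,390), box (405,430), tape (384,487), keys (232,370) and connector (145,375). The robot is clear of everything.

```bash
python3 -c "
from rig import env
print(env.finish_job())"
```

```text
the job is handed in; nothing more can be done
None
```

I set all five parts upright on their matching places, each centred to about 1 mm and square by the wrist camera, and handed the job in at about 48 s of the 128 s limit.

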